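# Take the narrow stage insert out of the slotted rack

## Robot

A 6-joint arm with a two-finger parallel gripper is mounted at the origin on a cart in front of the work surface, level with it; the furniture and walls round the work are solid. World frame = base frame: x ahead of the robot, y to its left, z up, the work surface at z = 0. Lengths are in m, angles in rad, forces in N, time in s.
With the tool pointing down it reaches from about 0.25 to 0.85 m from the base axis. Payload 12.5 kg.
Tool frame: the origin (TCP) lies at the very end of the fingers, on their centre line; the grasp point (between the pads) lies 19 mm behind it (env.tcp_to_grasp is the y of the grasp point in the tool frame, in m); y points along the fingers, x is the direction in which the jaws open and shut, and the axes are right-handed (so a half turn about y gives the same grasp; the last joint's range is limited). The gripper opens to 93 mm and grips with 3 to 60 N. Pads are 15 mm wide; open, the fingers measure 128 mm over their backs; the gripper's body (75 mm by 188 mm) begins 65 mm behind the grasp point.
Start: joints at [-1.358, 0.351, 1.652, -0, 1.139, -0.085], TCP at [0.161, -0.526, 0.219] pointing down, gripper open.
Joint ranges: [-2.75, 2.75], [-0.79, 2.1], [0.01, 2.65], [-1.57, 4.71], [0.07, 3.14], [-2.87, 2.87]. Speed limits (rad/s): [2.22, 2.22, 2.79, 3.14, 3.14, 3.14].

## Interface

Orientations are given as a unit quaternion [x, y, z, w].
In Python, from bench import sensors, optics, order, recognise, cut_out, env gives the robot as it stands.
- The arm moves only by the tool send_rows, never from a script. Its argument "increments" is a list that holds one entry, the list of rows, each a list of 6 numbers: the shift along the tool's x, y, z normalised to -1 to 1, where 1 is 1 m, then the turn, a rotation vector about the tool's x, y, z normalised to -1 to 1, where 1 is 0.5 rad. In form: [[[tx, ty, tz, wx, wy, wz], ...]]. A call has 1 to 8 rows; each row is the pose to reach, as a shift and turn from the pose commanded when the call began, along the tool's axes at that moment; what a row does not reach only later rows make up. A row lasts 1/10 s, in which the tool goes at most 50 mm and 8.59 degrees, less where a joint would pass 70% of its speed; a pose out of reach is approached as far as the arm can. A call with a number of a shift or a turn outside -1 to 1 is refused whole. A call with a gripper value outside its range is refused whole. "jaw" is the finger opening in mm, from 0 to 93, set as the call begins (left out, the last holds). The fingers move at their own pace and stop on an object; "force" is the grip in N (left out, the last holds). Time passes only in rows, so rows that repeat a pose let the fingers close. It gives the time, the measured TCP pose, the force and the opening at its end, in the units of the state.
- sensors.sense(): the state, without advancing time (a new reading comes with each control period).
- optics.capture(name): name is "scene" or "top" or "wrist"; returns (picture, depth): 384x512x3 uint8, red, green, blue; 384x512 float32, m along the optical axis (not along the pixel's ray), 0 where there is no reading.
- optics.camera_model(name): a dict with "camera_matrix" (3x3 intrinsics, pixels), "world_from_camera" (4x4, takes a point from camera to world coordinates); the wrist camera has in their place "hand_eye" (4x4, takes a point from camera to tool coordinates, whose origin is the TCP and whose axes are the tool frame's). Camera axes: x right, y up, looking along -z (the intrinsics and any distortion apply to the point x, -y, -z); pixel columns grow to the right and rows downward; lengths in m; the calibration is good to about 2 mm. A picture is of the moment at which its call begins: read the wrist's pose just before it. camera_model takes no time and is no camera call.
- order.sign_off(): hands the job in, once; it reports no verdict.
Trained networks look in the newest picture that a camera, given by its name, has taken for a name from the list of things; names that differ only in an ending like _2 or _b are one class to them, and where a whole thing is asked for, a point or a joint stands for the part that bears it (a point fixed in the world has none). Each returns a list of dicts, best first, with "conf" (0 to 1); they miss things now and then, are a little off and sometimes report something else, mostly with a low value. They report only what shows in the picture. A call takes as long as a camera call. They do not tell look-alikes from the thing itself.
- recognise(camera, thing): "xy" ([column, row] in pixels, amid what is visible of it).
- cut_out(camera, thing): "mask" (384x512 bool, what is visible of it) and "xy" ([column, row] in pixels, amid what is visible of it).
The state is a dict: "time": time; "joint_positions": joint angles; "qvel": joint speeds; "effort": joint torques, N m; "eef_pos": TCP position; "tcp_rot": TCP orientation; "contact_force": force on the tool from outside, world axes, zero at the start; "wrist_torque": the same for the moment, N m; "gripper_width": finger opening in m.
Only numpy, scipy, OpenCV 4.12 (cv2) and the standard library are available. Lean on these libraries where they do the work, as an engineer would, in place of code of your own. Each camera call takes 0.05 s, during which the arm holds its last target.

## Task

Slide the narrowest of the three microscope stage inserts straight up out of the slotted rack, keeping it upright, and stand it in the single-slot stand to the left: lowered fully to the bottom of the slot before you let go, about centred along the slot. Leave the other two inserts standing in their slots.

Things in the scene. Friction and masses are not known exactly. Their poses are not given: they have to be found in the camera images.
- small_center (a point): Centre of the narrowest aluminium stage insert: upright flat plate 60 mm wide (x), 8 mm thick (y), 100 mm tall (z), round 28 mm opening 8 mm below its centre; 0.08 to 0.16 kg. At the start it stands on its lower edge in any one of the three slots of the fixed grey storage rack; slot floor 8 mm, slot walls up to 36 mm above the worktop.
- medium_center (a point): Centre of the middle-sized aluminium stage insert: upright flat plate 90 mm wide (x), 8 mm thick (y), 100 mm tall (z), round 36 mm opening 8 mm below its centre. Stands in another slot of the rack; leave it there. Slots are parallel, 11 mm wide and 50 mm apart, along the plates' x.
- large_center (a point): Centre of the widest aluminium stage insert: upright flat plate 120 mm wide (x), 8 mm thick (y), 100 mm tall (z), round 40 mm opening 8 mm below its centre. Stands in another slot of the rack; leave it there. The rack's base is 130 mm along the slots, 165 mm across.
- stand_slot (a point): Fixed grey one-slot stand, base 100 x 90 mm. The point is the centre of the slot floor, 8 mm above the worktop; x runs along the slot (90 mm long, open ends), z up. The slot is 14 mm wide, 36 mm deep; above it lips flare out to a mouth about 40 mm wide, top about 61 mm above the worktop. A plate stands in it with its width along the slot.
Mind the look-alikes: they are no part of the job. Leave any pink look-alike of the part that bears small_center alone.

How it is judged:
On the way, in this order (a step that is already met when the one before it is completed fails the run):
1. the narrowest insert is lifted upright until its lower edge is clear of the rack (height (world z) of small_center above 0.093 m and angle between small_center's own z axis and vertical below 0.35 rad), for 0.1 s.
2. it is lowered in the stand's slot to within 10 mm of the bottom while still held (x of small_center in the frame of stand_slot between -0.02 and 0.02 m and y of small_center in the frame of stand_slot between -0.012 and 0.012 m and z of small_center in the frame of stand_slot below 0.06 m and angle between small_center's own z axis and vertical below 0.2 rad and angle between the x axis of small_center and the x axis of stand_slot, either way round below 0.17 rad and contact force between the fingers and small_insert above 0.5 N), for 0.1 s.
At the end, for the whole second after the job is handed in: The narrowest insert stands at rest in the stand's slot: on the slot floor within 6 mm, upright within 11 degrees, along the slot within 10 degrees, its centre within 20 mm of the slot's middle along the slot and 12 mm across it. The other two inserts are within 20 mm of where they were (x of small_center in the frame of stand_slot between -0.02 and 0.02 m and y of small_center in the frame of stand_slot between -0.012 and 0.012 m and z of small_center in the frame of stand_slot below 0.056 m and angle between small_center's own z axis and vertical below 0.2 rad and angle between the x axis of small_center and the x axis of stand_slot, either way round below 0.17 rad and distance of each of medium_center, large_center from where it was at the start of the episode below 0.02 m and linear speed of small_insert below 0.02 m/s); the robot touches nothing.
It fails at once if another insert is displaced by more than 20 mm (not (distance of medium_center from where it was at the start of the episode below 0.02 m) or not (distance of large_center from where it was at the start of the episode below 0.02 m)).
It fails at once if the narrowest insert is tipped over by more than 35 degrees (angle between small_center's own z axis and vertical above 0.61 rad).
It also fails if it takes over 35 s, if anything falls off the work surface, if the arm or the gripper's body presses on something with over 40 N, if the wrist force passes 120 N, or if a joint passes its speed limit or range.

## Working session

There is one attempt and no reset: what is moved stays moved. The work goes in short steps, Python scripts to look and compute and a tool call to move; the robot and the scene stay as the last step left them, time stands still between calls to the robot, and variables do not carry over. Pictures are saved under pics/ and viewed, and the job is handed in when it is done.

Besides the shell and the picture viewer there is one more tool, called after ">>>" as name([rows], argument=value, ...), one row to a line, values as JSON. send_rows: Moves the arm, as the interface text tells. Scaled input: -1 to 1 covers 1 m each way for a shift and 0.5 rad each way for a turn. Its arguments: {"type":"object","properties":{"increments":{"type":"array","items":{"type":"array","items":{"type":"array","items":{"type":"number","minimum":-1,"maximum":1}}}},"jaw":{"type":"number"},"force":{"type":"number"}},"required":["increments"]}

```bash
mkdir -p pics; ls; python3 - <<'E'
from bench import sensors, optics, order, recognise, cut_out, env
import cv2,numpy as np
print(sensors.sense()); print(env.tcp_to_grasp)
for n in ["scene","top"]:
    p,d=optics.capture(n); cv2.imwrite(f"pics/{n}0.png",p[:,:,::-1]); np.savez(f"{n}0.npz",p=p,d=d)
    print(n,optics.camera_model(n))
    for t in ["small_center","medium_center","large_center","stand_slot"]:
        r=recognise(n,t); print(t,[(x['conf'],x['xy']) for x in r[:4]])
E
```

```text
pics
{'time': 0.0, 'joint_positions': array([-1.35761611e+00,  3.51242749e-01,  1.65240648e+00,  2.65202495e-05,
        1.13911802e+00, -8.45654779e-02]), 'qvel': array([ 7.85173356e-04, -1.19638929e-03, -9.91094686e-04,  8.69709658e-05,
       -1.19798543e-04, -3.95361704e-04]), 'effort': array([-5.75981085e-04, -4.97328258e+01, -2.85260707e+01,  6.99336687e-02,
        2.56791164e-02, -1.03756386e-04]), 'eef_pos': array([ 0.16132774, -0.52545025,  0.21810456]), 'tcp_rot': array([-0.56834822,  0.42061705, -0.42000447,  0.56890935]), 'contact_force': array([-0.04500413,  0.11700203,  0.56967586]), 'wrist_torque': array([-0.04011344, -0.00251205,  0.02777607]), 'gripper_width': 0.09256044593787102}
-0.0188
scene {'camera_matrix': array([[415.41066971,   0.        , 256.01752416],
       [  0.        , 415.41066971, 181.87120227],
       [  0.        ,   0.        ,   1.        ]]), 'world_from_camera': array([[-0.86821296,  0.2839947 , -0.40688237,  0.13974973],
       [-0.49601847, -0.47507773,  0.72681967,  0.62963496],
       [ 0.01311218,  0.83285543,  0.55333526,  0.56157552],
 
[... 153 characters left out ...]
 124.7])]
large_center [(0.57, [300.9, 140.8])]
stand_slot [(0.7, [216.4, 248.9])]
top {'camera_matrix': array([[416.66536893,   0.        , 254.81684751],
       [  0.        , 416.66536893, 197.38700328],
       [  0.        ,   0.        ,   1.        ]]), 'world_from_camera': array([[ 0.01486936,  0.9929584 , -0.11752667,  0.41231781],
       [-0.99957694,  0.01182323, -0.02657344, -0.04462979],
       [-0.02499678,  0.11787208,  0.99271412,  0.92980528],
       [ 0.        ,  0.        ,  0.        ,  1.        ]])}
small_center [(0.89, [324.9, 204.0]), (0.63, [272.3, 195.1])]
medium_center [(0.66, [373.2, 189.5])]
large_center [(0.64, [349.2, 198.5])]
stand_slot [(0.8, [182.0, 209.1])]
```

View pics/scene0.png

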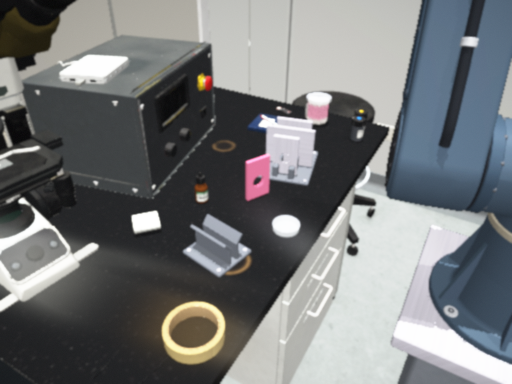

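View pics/top0.png

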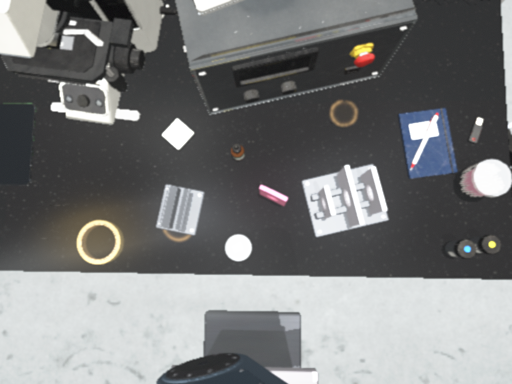

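The top view shows the rack at about (345,200) and the stand at (180,210). A pink look-alike stands between them at (272,195). The small insert appears to be in the rack's left slot, at (325,204). I'll zoom in and measure with depth.

```bash
cat > h.py <<'E'
import numpy as np
from bench import optics
def world(name,d,T=None):
    m=optics.camera_model(name);K=m["camera_matrix"]
    T=m["world_from_camera"] if T is None else T
    v,u=np.mgrid[0:384,0:512]
    P=np.stack([(u-K[0,2])/K[0,0]*d,-(v-K[1,2])/K[1,1]*d,-d],-1)
    W=P@T[:3,:3].T+T[:3,3]; W[d<=0]=np.nan
    return W
E
python3 - <<'E'
import numpy as np,cv2
from h import *
from bench import cut_out
for n in ["top","scene"]:
    z=np.load(n+"0.npz");W=world(n,z['d'])
    for t in ["small_center","medium_center","large_center","stand_slot"]:
        for r in cut_out(n,t):
            m=r['mask']; Q=W[m]; Q=Q[~np.isnan(Q[:,0])]
            print(n,t,r['conf'],r['xy'],m.sum(),z['p'][m].mean(0).round(),np.percentile(Q,[5,50,95],axis=0).round(3).tolist())
            hi=Q[(Q[:,2]>0.095)]
            if len(hi)>5:
                c=hi[:,:2].mean(0);U,S,V=np.linalg.svd(hi[:,:2]-c);s=(hi[:,:2]-c)@V[0]
                print("   top edge c",c.round(4),"dir",V[0].round(3),"len",np.ptp(s).round(3),hi[:,2].max().round(3),"mid",(c+V[0]*(s.max()+s.min())/2).round(4))
    p=z['p'][:,:,::-1]
    c=p[155:245,295:395] if n=="top" else p[110:190,240:330]
    cv2.imwrite(f"pics/z_{n}.png",cv2.resize(c,None,fx=6,fy=6,interpolation=cv2.INTER_CUBIC))
E
```

```text
top small_center 0.66 [273.1, 193.6] 286 [211. 165. 183.] [[0.506, -0.083, 0.001], [0.519, -0.059, 0.083], [0.531, -0.033, 0.101]]
   top edge c [ 0.5204 -0.0586] dir [-0.424 -0.906] len 0.058 0.104 mid [ 0.5204 -0.0585]
top small_center 0.64 [327.4, 202.6] 340 [200. 199. 202.] [[0.478, -0.176, 0.02], [0.505, -0.168, 0.088], [0.531, -0.16, 0.109]]
   top edge c [ 0.5047 -0.1692] dir [-0.968 -0.249] len 0.059 0.111 mid [ 0.5055 -0.169 ]
top medium_center 0.81 [373.3, 191.6] 674 [189. 187. 191.] [[0.492, -0.274, 0.019], [0.529, -0.265, 0.079], [0.567, -0.254, 0.109]]
   top edge c [ 0.5293 -0.2653] dir [-0.97  -0.243] len 0.087 0.112 mid [ 0.5299 -0.2652]
top large_center 0.95 [352.0, 197.1] 895 [195. 195. 198.] [[0.465, -0.232, 0.009], [0.518, -0.217, 0.078], [0.57, -0.202, 0.109]]
   top edge c [ 0.517  -0.2175] dir [-0.97  -0.243] len 0.119 0.112 mid [ 0.5179 -0.2172]
top stand_slot 0.89 [183.1, 211.6] 1828 [177. 181. 186.] [[0.447, 0.107, 0.005], [0.491, 0.142, 0.01], [0.536, 0.188, 0.06]]
scene small_center 0.9 [256.9, 176.9] 833 [226. 125. 163.] [[0.508, -0.082, 0.008], [0.52, -0
[... 215 characters left out ...]
, -0.169, 0.074], [0.533, -0.161, 0.108]]
   top edge c [ 0.5059 -0.1692] dir [-0.966 -0.26 ] len 0.06 0.111 mid [ 0.5066 -0.169 ]
scene medium_center 0.56 [293.0, 123.9] 331 [220. 217. 224.] [[0.49, -0.279, 0.089], [0.53, -0.266, 0.101], [0.571, -0.232, 0.11]]
   top edge c [ 0.528  -0.2629] dir [-0.988 -0.152] len 0.091 0.111 mid [ 0.5279 -0.2629]
scene large_center 0.8 [300.6, 138.7] 985 [211. 208. 216.] [[0.463, -0.231, 0.018], [0.493, -0.223, 0.078], [0.571, -0.203, 0.109]]
   top edge c [ 0.5149 -0.217 ] dir [-0.963 -0.271] len 0.117 0.111 mid [ 0.5171 -0.2164]
scene stand_slot 0.57 [217.2, 249.2] 2399 [139. 144. 154.] [[0.447, 0.121, 0.005], [0.486, 0.157, 0.021], [0.537, 0.19, 0.06]]
```

```bash
python3 - <<'E'
import cv2,numpy as np
a=cv2.imread('pics/z_top.png');b=cv2.imread('pics/z_scene.png');print(a.shape,b.shape)
E
```

```text
(540, 600, 3) (480, 540, 3)
```

View pics/z_top.png

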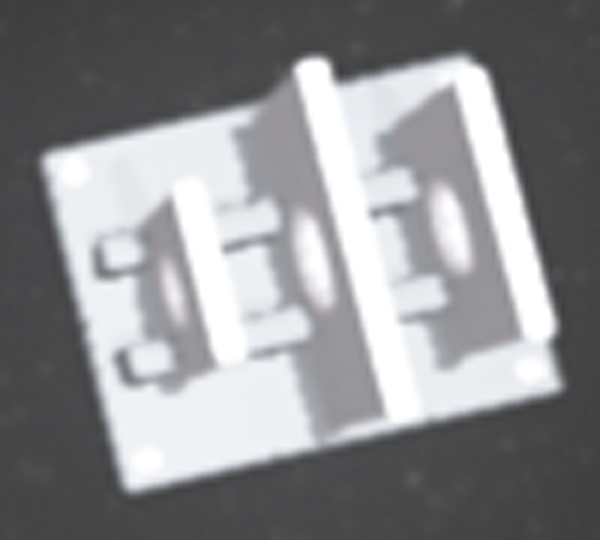

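View pics/z_scene.png

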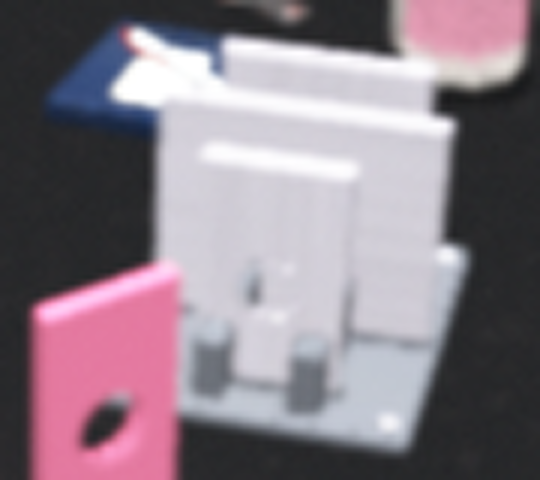

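```bash
python3 - <<'E'
import numpy as np,cv2
from h import *
from bench import cut_out
from scipy.spatial.transform import Rotation as R
from bench import sensors
for n in ["top","scene"]:
    z=np.load(n+"0.npz");W=world(n,z['d'])
    r=cut_out(n,"stand_slot")[0]; m=cv2.dilate(r['mask'].astype(np.uint8),np.ones((5,5)))>0
    Q=W[m];Q=Q[np.isfinite(Q[:,0])]
    A=Q[Q[:,2]>0.003]; 
    rect=cv2.minAreaRect((A[:,:2]*1000).astype(np.float32)); print(n,"base",rect)
    B=Q[Q[:,2]>0.057]
    rb=cv2.minAreaRect((B[:,:2]*1000).astype(np.float32)); print(n,"lips",rb,len(B), B[:,2].max())
    c=B[:,:2].mean(0);k=B[:,:2]-c
    th0=np.deg2rad(np.arange(0,180,1))
    # cluster into 2 lips: project on normal
    Z,l,cc=cv2.kmeans((B[:,:2]).astype(np.float32),2,None,(3,50,1e-6),5,cv2.KMEANS_PP_CENTERS)
    print("kmeans",cc.tolist(),cc.mean(0))
    for i in (0,1):
        b=B[l[:,0]==i][:,:2]; print(i,len(b),np.linalg.svd(b-b.mean(0))[2][0],cv2.minAreaRect((b*1000).astype(np.float32)))
    p=z['p'][:,:,::-1]; u,v=map(int,r['xy']); c=p[v-40:v+40,u-45:u+45]
    cv2.imwrite(f"pics/st_{n}.png",cv2.resize(c,None,fx=6,fy=6,interpolation=cv2.INTER_CUBIC))
    box=W[(W[...,2]>0.12)&(W[...,0]>0.3)&(np.abs(W[...,1])<0.6)]
    print("tall",np.nanmin(box[:,0]), np.nanmax(box,axis=0))
s=sensors.sense();print(R.from_quat(s['tcp_rot']).as_matrix().round(3))
E
```

```text
top base ((494.0100402832031, 150.15536499023438), (97.44676971435547, 111.11947631835938), 81.81649017333984)
top lips ((492.13238525390625, 148.30018615722656), (49.08163070678711, 88.37882995605469), 79.42474365234375) 276 0.06341456348887697
kmeans [[0.46998143196105957, 0.1516217440366745], [0.5139097571372986, 0.14367540180683136]] [0.4919456  0.14764857]
0 140 [-0.18628543 -0.98249567] ((470.17877197265625, 152.4490966796875), (48.67228317260742, 43.57432556152344), 79.58750915527344)
1 136 [-0.1747976  -0.98460439] ((513.8215942382812, 144.2508544921875), (49.08163070678711, 44.25082015991211), 79.42474365234375)
tall 0.6556912049858383 [0.91699193 0.45168834 0.46285203]
scene base ((516.5379638671875, 136.54800415039062), (108.04179382324219, 169.82321166992188), 67.93563079833984)
scene lips ((492.7841491699219, 147.00833129882812), (49.79135513305664, 89.00544738769531), 80.26792907714844) 296 0.06363475286346615
kmeans [[0.5140571594238281, 0.14300788938999176], [0.46910277009010315, 0.15214408934116364]] [0.49157995 0.14757599]
0 145 [0.19316799 0.9811657 ] ((513.7894287109375, 143.09507751464844), (49.06229782104492, 46.13288116455078), 80.51209259033203)
1 151 [0.17780393 0.98406593] ((470.45684814453125, 150.83767700195312), (49.79135513305664, 43.69890594482422), 80.26792907714844)
tall 0.48540777313778105 [1.10143609 0.42301236 0.49547882]
[[ 0.293 -0.     0.956]
 [-0.956 -0.     0.293]
 [ 0.    -1.    -0.   ]]
```

View pics/st_top.png

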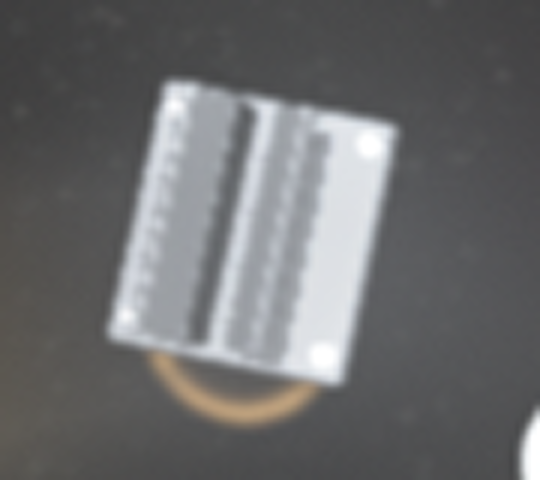

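The stand slot is at about (0.492, 0.148) with yaw −10°. The small plate is at (0.506, −0.169), yaw +14.3°, with its top at 0.108, which matches the given size. Next I'll move to a hover above it with the jaws partly closed.

>>> send_rows([
  [[-0.01,0,0.018,0,0.0,0],[-0.03,0,0.054,0,0.01,0],[-0.05,0,0.09,0,0.02,0],[-0.07,0,0.126,0,0.04,0],[-0.09,0,0.162,0,0.05,0],[-0.11,0.005,0.2,0,0.06,0],[-0.13,0.01,0.236,0,0.08,0],[-0.15,0.013,0.272,0,0.098,0]],
], jaw=32, force=25)

```text
time: 1.8
eef_pos: [0.3783, -0.3011, 0.2055]
tcp_rot: [-0.558, 0.434, -0.434, 0.558]
contact_force: [0.1, -0.3, 0.8]
gripper_width: 0.0343
```

```bash
cat >> h.py <<'E'
from scipy.spatial.transform import Rotation as R
def delta(x,y,z,xang):
    """tool-axis move to TCP (x,y,z), tool down, tool-x at world yaw xang deg"""
    from bench import sensors
    s=sensors.sense();M=R.from_quat(s['tcp_rot']).as_matrix()
    a=np.deg2rad(xang);X=np.array([np.cos(a),np.sin(a),0]);Y=np.array([0,0,-1.]);Rt=np.c_[X,Y,np.cross(X,Y)]
    print("t",s['time'],s['eef_pos'].round(4),"F",s['contact_force'].round(1),"w",s['gripper_width'])
    print("shift",(M.T@(np.array([x,y,z])-s['eef_pos'])).round(4),"turn/0.5",(R.from_matrix(M.T@Rt).as_rotvec()/0.5).round(4), "xang",np.rad2deg(np.arctan2(M[1,0],M[0,0])).round(2))
E
python3 -c "
from h import *
delta(.506,-.169,.20,-75.7)"
```

```text
t 1.8 [ 0.3783 -0.3011  0.2055] F [ 0.1 -0.3  0.8] w 0.034327449619551045
shift [-0.0967  0.0055  0.1562] turn/0.5 [-0.0001 -0.0025  0.0001] xang -75.77
```

>>> send_rows([
  [[-0.02,0,0.035,0,0,0],[-0.045,0.002,0.07,0,0,0],[-0.067,0.004,0.106,0,0,0],[-0.085,0.005,0.137,0,0,0],[-0.0965,0.0055,0.156,0,0,0],[-0.0965,0.0055,0.156,0,0,0],[-0.0965,0.0055,0.156,0,0,0]],
])

```text
time: 2.5
eef_pos: [0.5046, -0.1706, 0.2]
tcp_rot: [0.558, -0.434, 0.434, -0.558]
contact_force: [0.3, -1.4, -0.2]
gripper_width: 0.0315
```

```bash
python3 - <<'E'
from h import *
from bench import *
import cv2
delta(.506,-.169,.20,-75.7)
s=sensors.sense()
p,d=optics.capture("wrist"); cv2.imwrite("pics/w1.png",p[:,:,::-1])
m=optics.camera_model("wrist")
T=np.eye(4);T[:3,:3]=R.from_quat(s['tcp_rot']).as_matrix();T[:3,3]=s['eef_pos'];T=T@m["hand_eye"]
np.savez("w1.npz",p=p,d=d,T=T)
W=world("wrist",d,T)
for t in ["small_center","large_center"]:
  for r in cut_out("wrist",t):
    Q=W[r['mask']];Q=Q[np.isfinite(Q[:,0])];hi=Q[Q[:,2]>0.1]
    print(t,r['conf'],r['xy'],len(Q),len(hi))
    if len(hi)>10: print(cv2.minAreaRect((hi[:,:2]*1000).astype(np.float32)),np.median(hi,axis=0))
E
```

```text
t 2.5 [ 0.5046 -0.1706  0.2   ] F [ 0.3 -1.4 -0.2] w 0.031490569870949316
shift [-0.0012  0.      0.0017] turn/0.5 [ 0.0008  0.0003 -0.0001] xang -75.69
small_center 0.75 [134.1, 128.9] 3042 260
((522.4370727539062, -59.938472747802734), (59.31643295288086, 8.036006927490234), 64.42686462402344) [ 0.52264679 -0.05839633  0.10035875]
large_center 0.8 [307.3, 168.3] 3341 1472
((526.6268920898438, -217.3661651611328), (106.25239562988281, 8.556654930114746), 14.034255027770996) [ 0.53324946 -0.21520263  0.10758276]
```

View pics/w1.png

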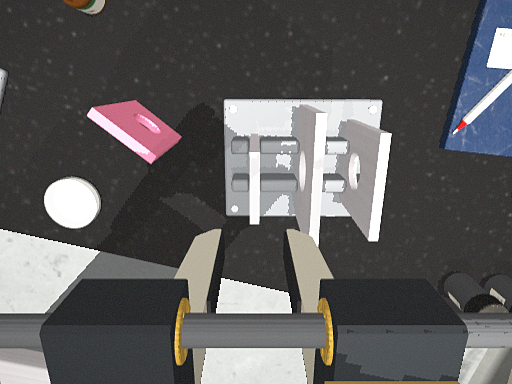

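The wrist view shows the small plate at (255,180), lined up between the fingers. The pink plate is off to the left at (135,130). I'll check the white plate's top edge here.

```bash
python3 - <<'E'
from h import *
import cv2
z=np.load("w1.npz");W=world("wrist",z['d'],z['T'])
reg=np.zeros((384,512),bool);reg[120:235,238:275]=1
Q=W[reg];Q=Q[np.isfinite(Q[:,0])&(Q[:,2]>0.102)]
print(len(Q),cv2.minAreaRect((Q[:,:2]*1000).astype(np.float32)),np.median(Q,axis=0),Q.mean(0))
delta(.5065,-.1695,.19,-75.8)
E
```

```text
712 ((507.9327392578125, -170.82675170898438), (60.00069046020508, 7.36083984375), 14.087918281555176) [ 0.50989328 -0.17024142  0.10767827] [ 0.50938045 -0.17030639  0.10768872]
t 2.65 [ 0.5042 -0.1714  0.2002] F [-0.8 -0.8 -1. ] w 0.03174460780699945
shift [-0.0013  0.0102  0.0026] turn/0.5 [ 0.0002 -0.0003  0.0001] xang -75.81
```

>>> send_rows([
  [[-0.0007,0.01,0.003,0,0,0],[-0.0007,0.03,0.003,0,0,0],[-0.0007,0.05,0.003,0,0,0],[-0.0007,0.07,0.003,0,0,0],[-0.0007,0.09,0.003,0,0,0],[-0.0007,0.11,0.003,0,0,0],[-0.0007,0.12,0.003,0,0,0],[-0.0007,0.125,0.003,0,0,0]],
])

```text
time: 3.45
eef_pos: [0.5071, -0.1693, 0.0741]
tcp_rot: [0.558, -0.435, 0.434, -0.558]
contact_force: [-0.3, -0.2, 0.4]
gripper_width: 0.032
```

>>> send_rows([
  [[0,0,0,0,0,0],[0,0,0,0,0,0],[0,0,0,0,0,0]],
])

```text
time: 3.75
eef_pos: [0.508, -0.1694, 0.0759]
tcp_rot: [-0.558, 0.434, -0.435, 0.558]
contact_force: [0.4, -0.8, 0.0]
gripper_width: 0.032
```

```bash
python3 -c "
from h import *
delta(.507,-.170,.075,-75.8)"
```

```text
t 3.75 [ 0.508  -0.1694  0.0759] F [ 0.4 -0.8  0. ] w 0.03199565280603856
shift [ 0.0004  0.0009 -0.0011] turn/0.5 [-0.0021  0.002   0.0017] xang -75.74
```

Aligned to within 1 mm. Closing the jaws.

>>> send_rows([
  [[0,0,0,0,0,0],[0,0,0,0,0,0],[0,0,0,0,0,0],[0,0,0,0,0,0],[0,0,0,0,0,0],[0,0,0,0,0,0],[0,0,0,0,0,0]],
], jaw=0, force=30)

```text
time: 4.45
eef_pos: [0.5076, -0.1692, 0.0752]
tcp_rot: [-0.558, 0.434, -0.434, 0.558]
contact_force: [-0.3, 0.6, 1.4]
gripper_width: 0.0079
```

Gripped at 7.9 mm, which matches the plate thickness. Lifting straight up.

>>> send_rows([
  [[0,-0.005,0,0,0,0],[0,-0.02,0,0,0,0],[0,-0.04,0,0,0,0],[0,-0.06,0,0,0,0],[0,-0.08,0,0,0,0],[0,-0.1,0,0,0,0],[0,-0.12,0,0,0,0],[0,-0.14,0,0,0,0]],
])

```text
time: 5.25
eef_pos: [0.5074, -0.1691, 0.2161]
tcp_rot: [0.558, -0.434, 0.434, -0.558]
contact_force: [-0.2, -0.4, -1.6]
gripper_width: 0.0078
```

```bash
python3 - <<'E'
from h import *
from bench import *
import cv2
delta(.492,.1477,.215,-100.2)
p,d=optics.capture("scene"); cv2.imwrite("pics/s2.png",p[:,:,::-1])
s=sensors.sense()
p,d=optics.capture("wrist"); cv2.imwrite("pics/w2.png",p[:,:,::-1])
E
```

```text
t 5.25 [ 0.5074 -0.1691  0.2161] F [-0.2 -0.4 -1.6] w 0.007817544999939072
shift [-0.3108  0.0012  0.0631] turn/0.5 [ 3.000e-04  8.536e-01 -2.000e-04] xang -75.74
```

View pics/s2.png

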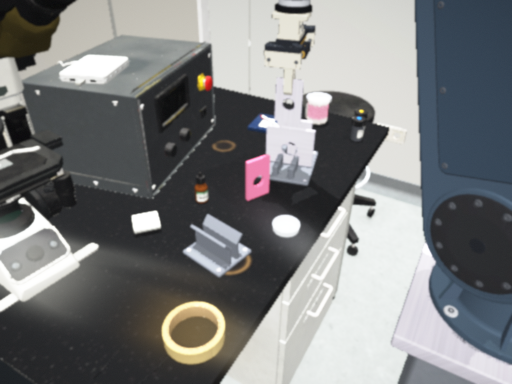

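View pics/w2.png

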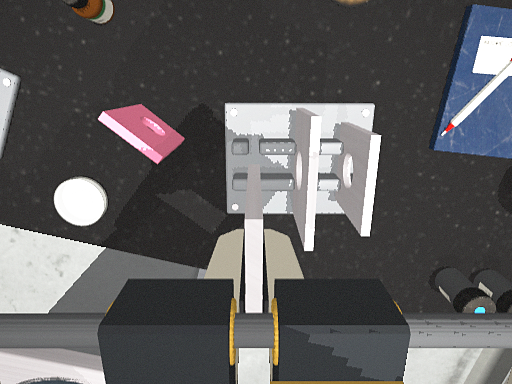

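The plate is held upright and clear of the rack at about (290,105) in the scene view, and the other two inserts haven't moved. Now I'll carry it over to the stand.

>>> send_rows([
  [[-0.01,0,0.002,0,0.03,0],[-0.03,0,0.006,0,0.09,0],[-0.06,0,0.012,0,0.17,0],[-0.09,0,0.018,0,0.25,0],[-0.12,0,0.024,0,0.33,0],[-0.15,0,0.03,0,0.41,0],[-0.18,0,0.036,0,0.49,0],[-0.21,0,0.042,0,0.57,0]],
])

```text
time: 6.15
eef_pos: [0.4959, 0.0459, 0.2141]
tcp_rot: [-0.491, 0.51, -0.509, 0.49]
contact_force: [-0.2, 0.2, -0.7]
gripper_width: 0.0076
```

```bash
python3 -c "
from h import *
delta(.492,.1477,.215,-100.2)"
```

```text
t 6.15 [0.4959 0.0459 0.2141] F [-0.2  0.2 -0.7] w 0.007641305144838646
shift [-0.1016 -0.0009 -0.0077] turn/0.5 [2.700e-03 2.802e-01 2.000e-04] xang -92.17
```

>>> send_rows([
  [[-0.03,0,-0.002,0,0.08,0],[-0.06,0,-0.004,0,0.16,0],[-0.085,0,-0.006,0,0.23,0],[-0.1,0,-0.0077,0,0.28,0],[-0.1015,0,-0.0077,0,0.28,0],[-0.1015,0,-0.0077,0,0.28,0],[-0.1015,0,-0.0077,0,0.28,0]],
])

```text
time: 6.85
eef_pos: [0.4925, 0.1456, 0.2147]
tcp_rot: [-0.454, 0.542, -0.542, 0.454]
contact_force: [-0.6, -0.2, -1.2]
gripper_width: 0.0074
```

```bash
python3 - <<'E'
from h import *
from bench import *
import cv2
delta(.492,.1477,.215,-100.2)
s=sensors.sense()
p,d=optics.capture("wrist"); cv2.imwrite("pics/w3.png",p[:,:,::-1])
T=np.eye(4);T[:3,:3]=R.from_quat(s['tcp_rot']).as_matrix();T[:3,3]=s['eef_pos'];T=T@optics.camera_model("wrist")["hand_eye"]
np.savez("w3.npz",p=p,d=d,T=T);W=world("wrist",d,T)
r=cut_out("wrist","stand_slot")
for q in r[:1]:
  m=cv2.dilate(q['mask'].astype(np.uint8),np.ones((5,5)))>0
  Q=W[m];Q=Q[np.isfinite(Q[:,0])];B=Q[(Q[:,2]>0.057)&(Q[:,2]<0.07)]
  print(q['conf'],q['xy'],len(B),cv2.minAreaRect((B[:,:2]*1000).astype(np.float32)))
p,d=optics.capture("top"); cv2.imwrite("pics/t3.png",p[100:300,80:420,::-1])
E
```

```text
t 6.85 [0.4925 0.1456 0.2147] F [-0.6 -0.2 -1.2] w 0.00743009766950423
shift [-0.002  -0.0003 -0.0009] turn/0.5 [0.001  0.0037 0.0008] xang -100.09
0.9 [248.4, 149.7] 1253 ((494.56719970703125, 147.2657012939453), (48.795413970947266, 89.90314483642578), 79.13804626464844)
```

View pics/w3.png

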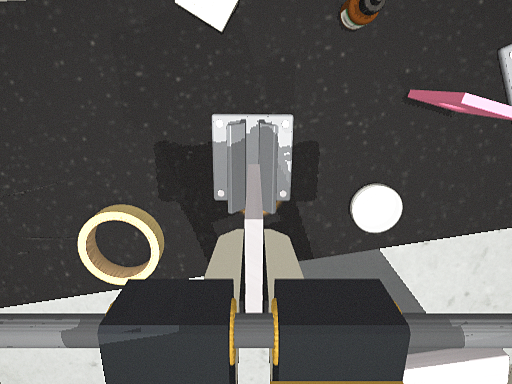

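Over the slot, and the three cameras agree within 2–3 mm. Correcting by 2 mm, then lowering in stages while watching the force.

>>> send_rows([
  [[-0.0018,0.01,0,0,0.008,0],[-0.0018,0.03,0,0,0.008,0],[-0.0018,0.05,0,0,0.008,0],[-0.0018,0.065,0,0,0.008,0],[-0.0018,0.075,0,0,0.008,0],[-0.0018,0.085,0,0,0.008,0],[-0.0018,0.09,0,0,0.008,0]],
])

```text
time: 7.7
eef_pos: [0.4927, 0.1481, 0.1243]
tcp_rot: [-0.453, 0.543, -0.543, 0.453]
contact_force: [-0.5, 0.5, -0.1]
gripper_width: 0.0082
```

>>> send_rows([
  [[0,0.005,0,0,0,0],[0,0.01,0,0,0,0],[0,0.015,0,0,0,0],[0,0.02,0,0,0,0],[0,0.02,0,0,0,0]],
])

```text
time: 8.2
eef_pos: [0.4926, 0.1481, 0.1045]
tcp_rot: [-0.453, 0.543, -0.543, 0.453]
contact_force: [-1.0, -0.0, -0.1]
gripper_width: 0.0079
```

```bash
python3 - <<'E'
from h import *
from bench import *
import cv2
delta(.493,.1475,.075,-100.4)
p,d=optics.capture("scene"); cv2.imwrite("pics/s4.png",cv2.resize(p[170:290,150:310,::-1],None,fx=5,fy=5))
E
```

```text
t 8.2 [0.4926 0.1481 0.1045] F [-1.  -0.  -0.1] w 0.007892958536722047
shift [0.0005 0.0295 0.0005] turn/0.5 [0.0017 0.0025 0.0007] xang -100.33
```

View pics/s4.png

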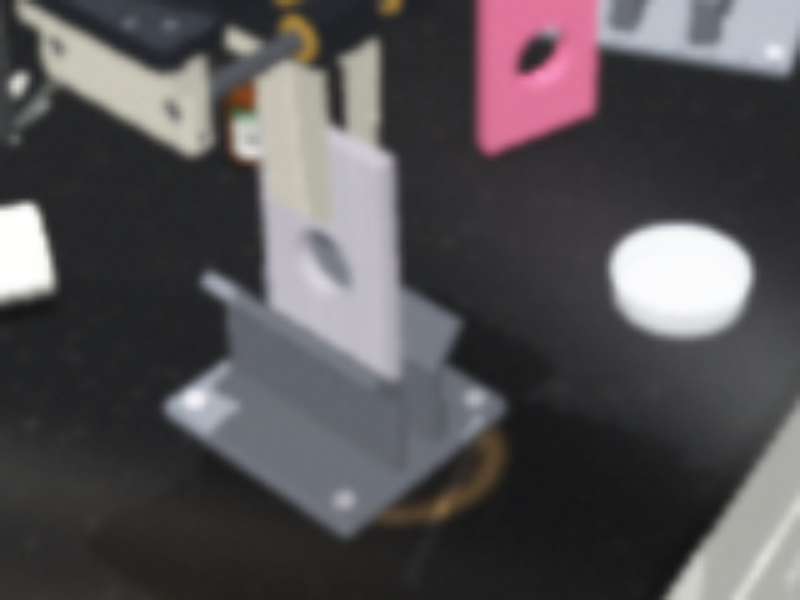

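The plate is inside the slot neck and centred along it, spanning columns 270–400 against a predicted 268–398. There is no contact force. Lowering to the floor.

>>> send_rows([
  [[0,0.005,0,0,0,0],[0,0.01,0,0,0,0],[0,0.015,0,0,0,0],[0,0.02,0,0,0,0],[0,0.024,0,0,0,0],[0,0.026,0,0,0,0],[0,0.028,0,0,0,0],[0,0.028,0,0,0,0]],
])

```text
time: 9.05
eef_pos: [0.4928, 0.1481, 0.077]
tcp_rot: [-0.453, 0.543, -0.543, 0.453]
contact_force: [-0.1, -1.1, -1.6]
gripper_width: 0.0079
```

>>> send_rows([
  [[0,0.001,0,0,0,0],[0,0.0015,0,0,0,0],[0,0.0015,0,0,0,0]],
])

```text
time: 9.35
eef_pos: [0.4929, 0.1482, 0.0757]
tcp_rot: [0.453, -0.543, 0.543, -0.453]
contact_force: [0.0, -1.2, -1.3]
gripper_width: 0.0073
```

>>> send_rows([
  [[0,0.0005,0,0,0,0],[0,0.001,0,0,0,0],[0,0.001,0,0,0,0]],
])

```text
time: 9.65
eef_pos: [0.493, 0.1482, 0.0752]
tcp_rot: [0.453, -0.543, 0.543, -0.453]
contact_force: [-2.8, -0.1, 6.6]
gripper_width: 0.0076
```

>>> send_rows([
  [[0,0.0005,0,0,0,0],[0,0.001,0,0,0,0],[0,0.001,0,0,0,0]],
])

```text
time: 9.95
eef_pos: [0.4932, 0.1482, 0.0751]
tcp_rot: [0.453, -0.543, 0.543, -0.453]
contact_force: [-6.6, -1.2, 20.6]
gripper_width: 0.0075
```

Upward force is rising at TCP 0.075, the same height as when it stood in the rack, so the plate is on the slot floor. I'll ease off, open, check, then retreat.

>>> send_rows([
  [[0,-0.001,0,0,0,0],[0,-0.0015,0,0,0,0],[0,-0.0015,0,0,0,0]],
])

```text
time: 10.25
eef_pos: [0.4929, 0.1482, 0.0752]
tcp_rot: [0.453, -0.543, 0.543, -0.453]
contact_force: [-1.2, -0.3, 3.1]
gripper_width: 0.0077
```

>>> send_rows([
  [[0,0,0,0,0,0],[0,0,0,0,0,0],[0,0,0,0,0,0],[0,0,0,0,0,0],[0,0,0,0,0,0],[0,0,0,0,0,0]],
], jaw=34)

```text
time: 10.85
eef_pos: [0.4929, 0.1482, 0.0751]
tcp_rot: [-0.453, 0.543, -0.543, 0.453]
contact_force: [-0.4, -0.1, 0.3]
gripper_width: 0.0341
```

>>> send_rows([
  [[0,-0.005,0,0,0,0],[0,-0.02,0,0,0,0],[0,-0.04,0,0,0,0],[0,-0.06,0,0,0,0],[0,-0.09,0,0,0,0],[0,-0.12,0,0,0,0],[0,-0.14,0,0,0,0],[0,-0.14,0,0,0,0]],
])

```text
time: 11.65
eef_pos: [0.4941, 0.1484, 0.218]
tcp_rot: [0.451, -0.542, 0.544, -0.455]
contact_force: [-0.2, -0.3, -0.7]
gripper_width: 0.0338
```

```bash
python3 - <<'E'
from h import *
from bench import *
import cv2
delta(.493,.1475,.075,-100.4)
p,d=optics.capture("scene"); cv2.imwrite("pics/s5.png",p[:,:,::-1]);W=world("scene",d)
for t in ["small_center","medium_center","large_center"]:
  for r in cut_out("scene",t):
    Q=W[r['mask']];Q=Q[np.isfinite(Q[:,0])];hi=Q[(Q[:,2]>0.098)&(Q[:,2]<.12)]
    print(t,r['conf'],r['xy'],p[r['mask']].mean(0).round())
    if len(hi)>10: print("  ",cv2.minAreaRect((hi[:,:2]*1000).astype(np.float32)),np.percentile(hi[:,2],95))
E
```

```text
t 11.65 [0.4941 0.1484 0.218 ] F [-0.2 -0.3 -0.7] w 0.03383484521803765
shift [ 0.0013  0.143  -0.0016] turn/0.5 [-0.0094  0.0027 -0.0037] xang -100.32
small_center 0.67 [216.1, 220.9] [209. 205. 214.]
   ((491.51275634765625, 148.96670532226562), (9.695526123046875, 60.519493103027344), 82.7486572265625) 0.10950202579068165
small_center 0.58 [258.7, 175.3] [235. 140. 180.]
   ((520.8955688476562, -59.349876403808594), (61.216346740722656, 11.411554336547852), 64.69577026367188) 0.10212378143517108
medium_center 0.79 [289.7, 122.9] [231. 229. 235.]
   ((525.0557861328125, -246.73773193359375), (90.06221008300781, 56.485328674316406), 12.211731910705566) 0.11010873708599643
large_center 0.79 [290.1, 141.0] [227. 225. 231.]
   ((530.8292236328125, -175.6459197998047), (160.95138549804688, 102.75300598144531), 73.33860778808594) 0.10993052573656606
```

View pics/s5.png

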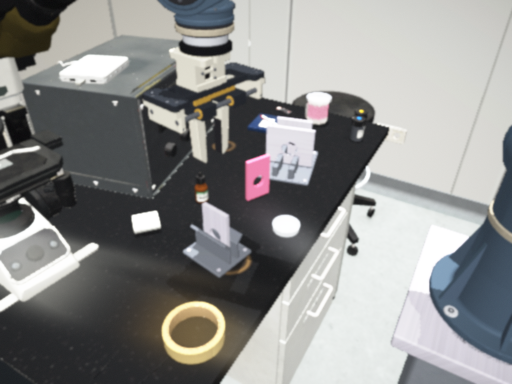

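The scene view shows the insert standing in the stand at (216,222), the gripper clear above it, and the other inserts and the pink plate undisturbed. The plate's top is at 0.109 m, 2 mm from the slot centre. Handing in.

```bash
python3 -c "
from bench import order
print(order.sign_off())"
```

```text
the job is handed in; nothing more can be done
None
```

I moved the narrowest insert from the rack's left slot (the one nearest the stand) into the single-slot stand and handed the job in at about 12 s. No verdict came back.

**Placing:** I lifted it straight up, carried it over the pink look-alike and lowered it until it pressed on the slot floor. The force there reached about 20 N with the fingers at the same height as when I gripped it in the rack. I eased off to about 3 N before letting go.

**Last checks:**
- **Position:** its centre is at about (0.4915, 0.149), roughly 2 mm from the measured slot centre.
- **Seating:** its top edge is at 0.109 m, where 0.108 m is expected for a plate on the floor.
- **Angle:** the last depth fit gave a yaw of about −7°, against about −10° for the slot. That is within the 10° limit.
- **Robot:** the gripper was 14 cm above its release height and touching nothing.

**Disagreements:**
- **Slot position:** the cameras differed by 2–3 mm on the slot centre and by about 1° on its angle, so I used an average.
- **Other two inserts:** in the last picture the networks' outlines for them ran into each other, so their final positions are judged by eye only. Both look unmoved in their slots.

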